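Load the ratchet bonding press and set its weight down on a heat sink

ROBOT

A 6-joint arm with a two-finger parallel gripper is mounted at the origin on a cart in front of the work surface, level with it; the furniture and walls round the work are solid. World frame = base frame: x ahead of the robot, y to its left, z up, the work surface at z = 0. Lengths are in m, angles in rad, forces in N, time in s.
With the tool pointing down it reaches from about 0.275 to 0.775 m from the base axis. Payload 14.6 kg.
Tool frame: the origin (TCP) lies at the very end of the fingers, on their centre line; the grasp point (between the pads) lies 19 mm behind it; x points along the fingers, y is the direction in which the jaws open and shut, and the axes are right-handed (so a half turn about x gives the same grasp; the last joint's range is limited). The gripper opens to 85 mm and grips with 20 to 120 N. Pads are 22 mm wide; open, the fingers measure 114 mm over their backs; the gripper's body (76 mm by 85 mm) begins 54 mm behind the grasp point. The pads swing forward as they close: fully open they stand 13 mm farther back than shut.
Start: joints at [-1.281, 0.263, -0.048, 1.259, 0, 1.415], TCP at [0.226, -0.474, 0.231] pointing down, gripper open.
Joint ranges: [-2.65, 2.65], [-0.89, 1.7], [-1.18, 1.37], [-2.13, 2.11], [-1.35, 1.29], [-3.14, 3.14]. Speed limits (rad/s): [1.89, 1.89, 2.57, 2.79, 3.14, 3.14].

INTERFACE

Orientations are given as a unit quaternion [x, y, z, w].
In Python, from bench import r gives the robot as it stands.
- The arm moves only by the tool play_rows, never from a script. Its argument "rows" is a list of rows, each an object of numbers: "tx", "ty", "tz": the shift along the tool's x, y, z in m; "turn": the turn about the tool's x in degrees. In form: [{"tx": .., "ty": .., "tz": .., "turn": ..}, ...]. A call has 1 to 8 rows; each row is the pose to reach, as a shift and turn from the pose commanded when the call began, along the tool's axes at that moment; what a row does not reach only later rows make up. A row lasts 1/12 s, in which the tool goes at most 41.7 mm and 7.16 degrees, less where a joint would pass 70% of its speed; a pose out of reach is approached as far as the arm can. A call with a gripper value outside its range is refused whole. "fingers" is the closure, from -1 (fully open) to 1 (shut), set as the call begins (left out, the last holds). The fingers move at their own pace and stop on an object; "squeeze" is the grip in N (left out, the last holds). Time passes only in rows, so rows that repeat a pose let the fingers close. It gives the time, the measured TCP pose, the force and the opening at its end, in the units of the state.
- r.observe(): the state, without advancing time (a new reading comes with each control period).
- r.get_image(name): name is "scene" or "top"; returns a dict with "frame" (420x560x3 uint8, blue, green, red), "intrinsics" (3x3 intrinsics, pixels), "k1" (the pictures are not rectified: a ray, as slopes to the right and down, at radius r is drawn at 1 + k1 r^2 times it, then the intrinsics apply), "world_from_camera" (4x4, takes a point from camera to world coordinates). Camera axes: x right, y down, z forward; pixel columns grow to the right and rows downward; lengths in m; the calibration is good to about 2 mm. A picture is of the moment at which its call begins. There is no depth.
- r.finish_job(): hands the job in, once; it reports no verdict.
The state is a dict: "time_s": time; "joints": joint angles; "qd": joint speeds; "effort": joint torques, N m; "position": TCP position; "orientation": TCP orientation; "ft_force": force on the tool from outside, world axes, zero at the start; "torque": the same for the moment, N m; "gripper_width": finger opening in m.
Only numpy, scipy, OpenCV 4.12 (cv2) and the standard library are available. Lean on these libraries where they do the work, as an engineer would, in place of code of your own. Each camera call takes 0.05 s, during which the arm holds its last target. There are 200 camera calls.

TASK

A heat sink has just been glued to the board on the loading slide of the bonding press. Lift the press weight by the bare end of its grip bar so that the pawl clicks up the rack and holds it at least 25 mm up, let go, and push the loading slide fully home so that the heat sink stands under the foot. Then squeeze the release together with the bar, lower the weight gently until its foot rests on the heat sink, and only then let go; leave the release alone until the slide is home, and do not drop or force the foot onto the heat sink.

Things in the scene. Friction and masses are not known exactly. Their poses are not given: they have to be found in the camera images.
- press: grey bench bonding press, fixed; base 108 x 150 x 12 mm; its column carries a head (top 130 mm up) through which the weighted ram slides up and down. Origin on the bench under the ram's axis; z up, -x its open front, +x the column side, -y the side to which the loading slide runs out. A steel rack with 9 teeth of 4 mm pitch stands on the head. All points of the press have these same axes
- ram (a joint): height of the weighted ram (0.4 to 0.6 kg), 0 = lowest, 0.036 m = top stop. Pulled up it clicks over the teeth (10 to 18 N each); let go, the pawl holds it at 1.5 mm + any multiple of 4 mm up to 33.5. Its round foot, 32 mm across, is screwed in or out anew each time: it meets the heat sink with the ram anywhere from 5 to 15.5 mm, which must be felt. Let go short of it, it drops or hangs on a tooth
- pawl (a joint): release lever of the sprung pawl, pivoted on the weight: 0 = at rest, pawl in the rack; 0.22 rad = squeezed flat against the grip bar. Riding over a tooth moves it up to 0.09 rad; from 0.12 rad the pawl is clear of the rack and the ram can go down. Squeezing takes 5 N at first, 9 N in all; let go, it springs back against the rack
- slide (a joint): loading slide, 0 = fully out (start), 0.075 m = fully home against its stop, along the press's +y; friction about 1.5 N, stays where left
- lift_grip (a point): middle of the bare end of the black grip bar on top of the weight. The bar is 92 mm long along the press's x, 10 mm thick along y and 24 mm high (12 mm above and below this point; the weight's top is 24 mm below it). Pinch it here across y to lift the ram
- release_grip (a point): middle of the release pinch on the bar's other end, 47 mm along +x from lift_grip, same height. Bar: from 7.5 mm to -y of this point to 2.5 mm to +y. Release plate (24 mm wide, 5 mm thick, 30 mm high): on the +y side, outer face 18 to 19 mm to +y of the point at rest, 7.5 mm squeezed flat; the pinch goes from 26 to 15 mm. If the bar is not held before the release is half-way, it slips down
- slide_knob (a point): middle of the black upright knob at the outer end of the loading slide, 18 mm across, 34 mm high; the point is 46 mm above the bench, 12 mm below the knob's top, 22 mm above the slide. Push it along the press's +y to bring the slide home
- seat (a point): point on the press under the foot where the middle of the heat sink's underside stands when the slide is home, 26 mm above the bench
- sink_top (a point): middle of the top of the finned aluminium heat sink, 40 x 40 x 20 mm, 60 g, loose on a green board between eight 8 mm brass pins (about 1 mm play) on the slide; top 46 mm above the bench. It is not touched by hand
- spool: white solder spool, 56 mm across, 36 mm high, standing beside the press; bystander
- tweezers: black tweezers, 129 mm long, lying in front of the press; bystander
- spare_board: small green circuit board, 15 x 35 x 4 mm, lying in front of the press; bystander
- amber_tape: roll of amber tape, 100 mm across, 12 mm high, behind the slide; bystander
There are look-alikes about, which are no part of the job. Of the things that look like the part that bears sink_top, the largest one is meant.

How it is judged:
On the way, in this order (a step that is already met when the one before it is completed fails the run):
1. the ram is raised (above 23.5 mm) and held there by the pawl with the hand off the press (value of joint ram above 0.0235 m and value of joint pawl below 0.1 rad and contact force between the fingers and press below 0.1 N), for 0.3 s.
2. the loading slide is fully home with the heat sink between its pins under the raised foot (value of joint slide above 0.0735 m and value of joint ram above 0.016 m and horizontal distance between sink_top and seat below 0.004 m), for 0.2 s.
3. the weight is lowered by hand until its foot rests on the heat sink (more than 1.5 N) with the release still squeezed (contact force between ram and heat_sink above 1.5 N and value of joint pawl above 0.13 rad and value of joint slide above 0.0725 m), for 0.15 s.
At the end, for the whole second after the job is handed in: The slide is home (within 2.5 mm of its stop), the heat sink stands flat between its pins under the foot (within 4 mm of the seat), the foot rests on it with the ram's weight (more than 2 N; ram below 16.5 mm), the release has sprung back (under 0.11 rad), and all is still (contact force between ram and heat_sink above 2 N and value of joint ram below 0.0165 m and value of joint pawl below 0.11 rad and value of joint slide above 0.0725 m and horizontal distance between sink_top and seat below 0.004 m and angle between sink_top's own z axis and vertical below 0.06 rad and linear speed of heat_sink below 0.02 m/s); the robot touches nothing.
It fails at once if the foot is dropped or forced onto the heat sink (more than 20 N between them) (contact force between ram and heat_sink above 20 N).
It fails at once if the release is squeezed (past 0.15 rad) before the slide is home (value of joint pawl above 0.15 rad and value of joint slide below 0.0725 m).
It fails at once if the heat sink is tipped or knocked out of its pins (angle between sink_top's own z axis and vertical above 0.2 rad or height (world z) of sink_top above 0.052 m).
It fails at once if a bystander is pushed away by more than 30 mm (distance of any of spool, tweezers, spare_board, amber_tape from where it was at the start of the episode above 0.03 m).
It also fails if it takes over 72 s, if anything falls off the work surface, if the arm or the gripper's body presses on something with over 40 N, if the wrist force passes 120 N, or if a joint passes its speed limit or range.

## Working session

There is one attempt and no reset: what is moved stays moved. The work goes in short steps, Python scripts to look and compute and a tool call to move; the robot and the scene stay as the last step left them, time stands still between calls to the robot, and variables do not carry over. Pictures are saved under pics/ and viewed, about 8 in all and at most 12, crops included, and the job is handed in when it is done.

Besides the shell and the picture viewer there is one more tool, called after ">>>" as name(argument=value, ...) on one line, values as JSON. play_rows: Moves the arm, as the interface text tells. Its arguments: {"type":"object","properties":{"rows":{"type":"array"},"fingers":{"type":"number"},"squeeze":{"type":"number"}},"required":["rows"]}

```bash
mkdir -p pics
python3 - <<'E'
from bench import r
import cv2, json, numpy as np
for n in("scene","top"):
    d=r.get_image(n); cv2.imwrite(f"pics/{n}0.png",d["frame"])
    print(n,d["intrinsics"],d["k1"],d["world_from_camera"])
print(r.observe())
E
```

```text
scene [[397.83193672   0.         273.98962731]
 [  0.         397.83193672 210.51579811]
 [  0.           0.           1.        ]] 0.01531638219054463 [[-0.64708444 -0.38664718  0.65710401 -0.06585508]
 [-0.76236524  0.33830738 -0.55167687  0.53578873]
 [-0.00899883 -0.85793477 -0.51367981  0.69099422]
 [ 0.          0.          0.          1.        ]]
top [[508.69978052   0.         282.6218615 ]
 [  0.         508.69978052 207.43349866]
 [  0.           0.           1.        ]] -0.1579396939267015 [[-0.02719046 -0.99770881  0.06195003  0.48611185]
 [-0.99928908  0.02874799  0.02439051 -0.02657483]
 [-0.02611556 -0.0612428  -0.99778119  1.54872985]
 [ 0.          0.          0.          1.        ]]
{'time_s': 0.1, 'joints': array([-1.28131183e+00,  2.63475661e-01, -4.88070095e-02,  1.25941603e+00,
       -2.29964466e-05,  1.41550259e+00]), 'qd': array([-0.00073668, -0.0006169 ,  0.00314955, -0.00214119,  0.00151508,
        0.000209  ]), 'effort': array([ 4.94983644e-03, -6.38580680e+01,  3.85059392e+01,  1.00677781e-02,
       -1.25555698e-04, -1.18319255e-05]), 'position': array([ 0.22581304, -0.4737078 ,  0.23089729]), 'orientation': array([-0.68966349, -0.15627761,  0.6897225 , -0.15564206]), 'ft_force': array([ 0.12451912, -0.53417581, -0.67139692]), 'torque': array([ 0.00462803, -0.09141321, -0.00985096]), 'gripper_width': 0.08530423969694909}
```

View pics/scene0.png

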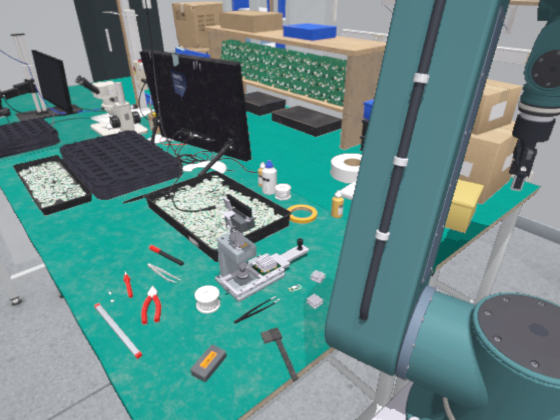

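View pics/top0.png

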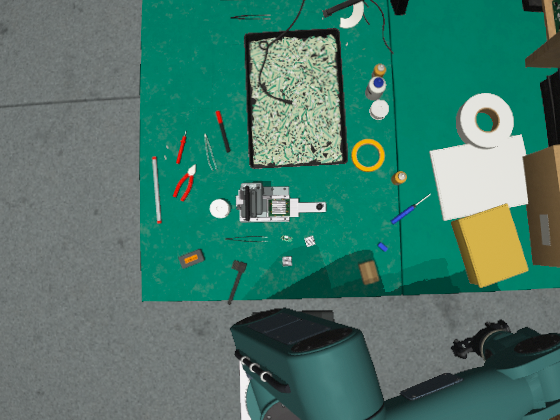

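The scene view shows the press at (240,265) with its slide and knob running right to (300,243). In the top view the press is at (265,203), the knob at (320,207), and loose finned sinks at (310,241) and (287,261) are look-alikes. Next I'll take close crops.

Run:
```python
import cv2, numpy as np
a=cv2.imread("pics/scene0.png")[185:310,200:330]
b=cv2.imread("pics/top0.png")[170:270,225:335]
a=cv2.resize(a,None,fx=4.6,fy=4.6,interpolation=cv2.INTER_CUBIC); b=cv2.resize(b,None,fx=7,fy=6,interpolation=cv2.INTER_CUBIC)[:, :]
b=cv2.resize(cv2.imread("pics/top0.png")[170:270,225:335],None,fx=6,fy=6,interpolation=cv2.INTER_CUBIC)
cv2.imwrite("pics/a.png",a);cv2.imwrite("pics/b.png",b)
```

```text
(no output)
```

View pics/a.png

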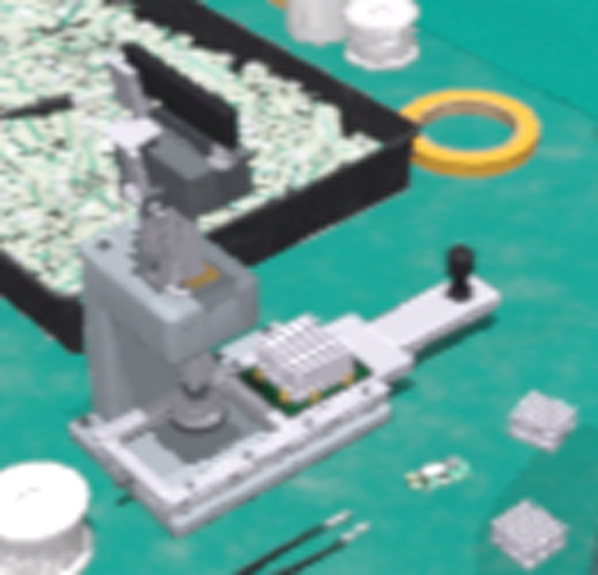

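View pics/b.png

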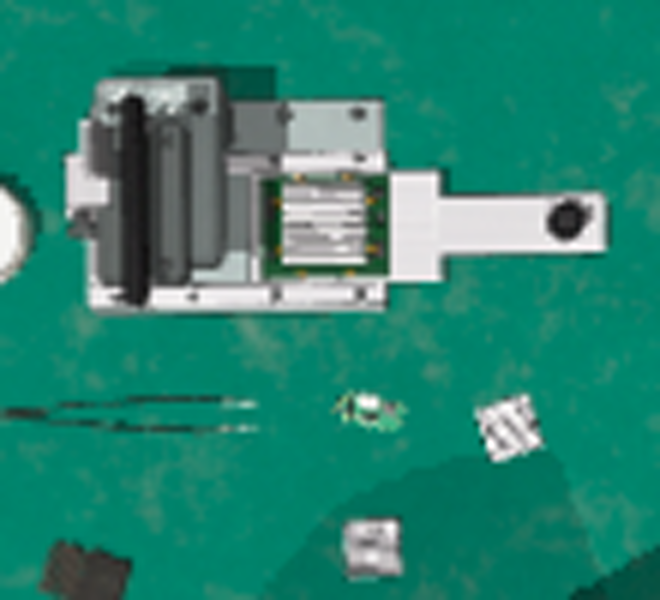

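```bash
cat > h.py <<'E'
import numpy as np, cv2, pickle, os
from bench import r
if not os.path.exists("cal.pkl"):
    pickle.dump({n:{k:v for k,v in r.get_image(n).items() if k!="frame"} for n in("scene","top")},open("cal.pkl","wb"))
C=pickle.load(open("cal.pkl","rb"))
def ray(n,p):
    c=C[n]; q=cv2.undistortPoints(np.array([[p]],float),c["intrinsics"],np.array([c["k1"],0,0,0.]))[0,0]
    T=np.array(c["world_from_camera"]); return T[:3,3],T[:3,:3]@np.array([*q,1])
def onz(n,p,z): o,d=ray(n,p); return o+d*(z-o[2])/d[2]
def tri(p,q):
    o,d=ray("top",p); o2,e=ray("scene",q)
    s=np.linalg.lstsq(np.c_[d,-e],o2-o,rcond=None)[0]; A=o+s[0]*d;B=o2+s[1]*e
    return (A+B)/2,np.linalg.norm(A-B)
def proj(n,P):
    c=C[n];T=np.linalg.inv(np.array(c["world_from_camera"])); X=T[:3,:3]@np.array(P)+T[:3,3]
    q=X[:2]/X[2]; q=q*(1+c["k1"]*(q@q)); K=np.array(c["intrinsics"]); return q*K[0,0]+K[:2,2]
E
python3 - <<'E'
from h import *
np.set_printoptions(precision=4,suppress=True)
b=lambda x,y:(225+(x-2.5)/6,170+(y-2.5)/6)
a=lambda x,y:(200+(x-1.8)/4.6,185+(y-1.8)/4.6)
print("knob",onz("top",b(567,217),.058),tri(b(567,217),a(461,252)))
for z in(.17,.19,.2): print("bar",z,onz("top",b(133,97),z),onz("top",b(133,303),z))
print(tri(b(133,303),a(237,118)),tri(b(133,97),a(128,46)))
print("base front edge",onz("top",b(88,309),.012),onz("top",b(385,311),.012))
print("slide",onz("top",b(607,193),.024),onz("top",b(607,251),.024),onz("top",b(440,196),.024),onz("top",b(440,254),.024))
print("sink",onz("top",b(324,223),.046))
print("spool",onz("top",(219.5,208),.036))
print(proj("scene",(.486,.0,.18)))
E
```

```text
knob [ 0.5805 -0.0973  0.058 ] (array([ 0.5801, -0.0978,  0.0571]), np.float64(0.0013606159425050362))
bar 0.17 [0.6339 0.1035 0.17  ] [0.5401 0.1056 0.17  ]
bar 0.19 [0.6317 0.1016 0.19  ] [0.5393 0.1037 0.19  ]
bar 0.2 [0.6306 0.1007 0.2   ] [0.5389 0.1027 0.2   ]
(array([0.5361, 0.0971, 0.2475]), np.float64(0.002791101572358388)) (array([0.6254, 0.096 , 0.2491]), np.float64(3.00384750989733e-05))
base front edge [0.5438 0.1437 0.012 ] [ 0.5387 -0.0064  0.012 ]
slide [ 0.5941 -0.1193  0.024 ] [ 0.5651 -0.1183  0.024 ] [ 0.595  -0.0357  0.024 ] [ 0.566  -0.0348  0.024 ]
sink [0.5818 0.0221 0.046 ]
spool [0.5838 0.1996 0.036 ]
[298.1757 229.4284]
```

Run:
```python
from h import *
from scipy.spatial.transform import Rotation as R
np.set_printoptions(precision=4,suppress=True)
a=cv2.resize(cv2.imread("pics/scene0.png")[190:255,215:262],None,fx=9,fy=9,interpolation=cv2.INTER_CUBIC)
b=cv2.resize(cv2.imread("pics/top0.png")[178:226,233:266],None,fx=12,fy=12,interpolation=cv2.INTER_CUBIC)
im=np.zeros((590,423+396,3),np.uint8); im[:585,:423]=a; im[:576,423:]=b
cv2.imwrite("pics/c.png",im[:, :800])
print(R.from_quat(r.observe()["orientation"]).as_matrix())
for P in[(.559,.097,.235),(.606,.096,.235)]: print(proj("scene",P),proj("top",P))
```

```text
[[-0.0002  0.4303 -0.9027]
 [ 0.0006 -0.9027 -0.4303]
 [-1.     -0.0006 -0.0001]]
[244.5105 211.0404] [247.4736 211.7857]
[232.67   203.0021] [247.4469 193.726 ]
```

View pics/c.png

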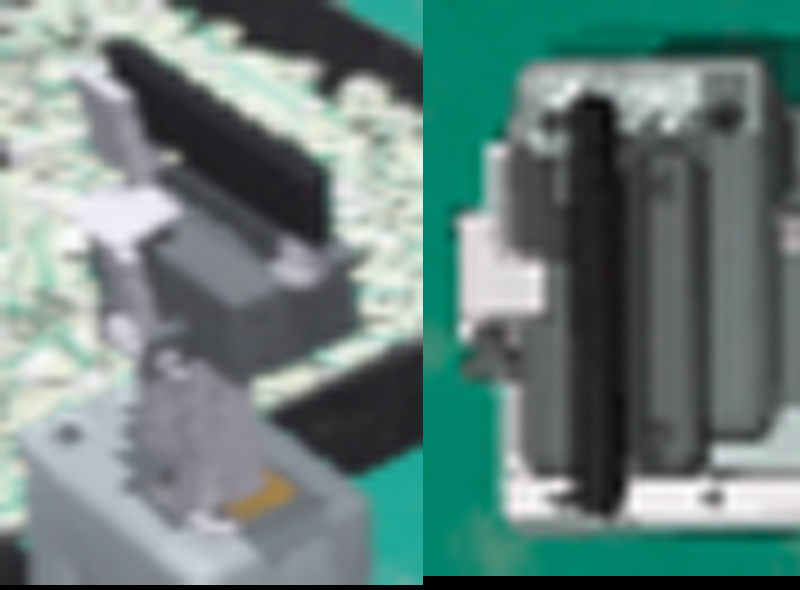

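Run:
```python
from h import *
np.set_printoptions(precision=4,suppress=True)
T=lambda x,y:(233+(x-423-5.5)/12,178+(y-5.5)/12)
S=lambda x,y:(215+(x-4)/9,190+(y-4)/9)
for p in[(490,145),(490,210),(515,150),(515,255),(600,95),(600,520),(460,210),(460,325)]: print("top",p,onz("top",T(*p),.247))
def ony(p,y): o,d=ray("scene",p); return o+d*(y-o[1])/d[1]
for p in[(75,72),(132,95),(150,165),(95,130)]: print("scene plate",p,ony(S(*p),.118))
for p in[(112,42),(328,165),(325,240)]: print("scene bar",p,ony(S(*p),.102))
```

```text
top (490, 145) [0.6163 0.1188 0.247 ]
top (490, 210) [0.6022 0.1191 0.247 ]
top (515, 150) [0.615  0.1134 0.247 ]
top (515, 255) [0.5924 0.1139 0.247 ]
top (600, 95) [0.6263 0.0948 0.247 ]
top (600, 520) [0.535  0.0969 0.247 ]
top (460, 210) [0.6024 0.1255 0.247 ]
top (460, 325) [0.5777 0.1261 0.247 ]
scene plate (75, 72) [0.6108 0.118  0.2554]
scene plate (132, 95) [0.5854 0.118  0.2596]
scene plate (150, 165) [0.5796 0.118  0.2422]
scene plate (95, 130) [0.6037 0.118  0.2417]
scene bar (112, 42) [0.6178 0.102  0.2554]
scene bar (328, 165) [0.5272 0.102  0.2592]
scene bar (325, 240) [0.5298 0.102  0.2371]
```

The bar runs x 0.535–0.626 at y≈0.096, with its top at z≈0.247. The release plate is at x≈0.592–0.616 on the +y side. That puts lift_grip at ≈(0.558, 0.096, 0.235) and release_grip at ≈(0.604, 0.098, 0.235). The sink I want is the finned one on the slide, at top-view pixel (279,207). The loose ones at (310,241) and (287,261) are smaller and I'll leave them alone. Next I move above the grip.

```bash
cat >> h.py <<'E'
from scipy.spatial.transform import Rotation as R
def go(P,yaw=None):
    s=r.observe(); M=R.from_quat(s["orientation"]).as_matrix()
    d=M.T@(np.array(P)-s["position"]); y=np.degrees(np.arctan2(M[1,1],M[0,1]))
    print("t",round(s["time_s"],2),"pos",s["position"].round(4),"yaw",round(y,2),"w",round(s["gripper_width"],4),"F",s["ft_force"].round(2),"shift mm",(d*1000).round(1),"turn",None if yaw is None else round(-(yaw-y),2))
E
python3 -c "
from h import *
go((.4,-.18,.33),89);go((.5575,.0965,.33),89)"
```

```text
t 0.2 pos [ 0.2259 -0.4738  0.231 ] yaw -64.52 w 0.0858 F [ 0.4  -0.45  0.69] shift mm [ -98.9 -190.3 -283.6] turn -153.52
t 0.2 pos [ 0.2259 -0.4738  0.231 ] yaw -64.52 w 0.0858 F [ 0.4  -0.45  0.69] shift mm [ -98.7 -372.2 -544.8] turn -153.52
```

>>> play_rows(rows=[{"tx": -0.099,"ty": -0.19,"tz": -0.284,"turn": -57},{"tx": -0.099,"ty": -0.19,"tz": -0.284,"turn": -57},{"tx": -0.099,"ty": -0.19,"tz": -0.284,"turn": -57},{"tx": -0.099,"ty": -0.19,"tz": -0.284,"turn": -57},{"tx": -0.099,"ty": -0.19,"tz": -0.284,"turn": -57},{"tx": -0.099,"ty": -0.19,"tz": -0.284,"turn": -57},{"tx": -0.099,"ty": -0.19,"tz": -0.284,"turn": -57},{"tx": -0.099,"ty": -0.19,"tz": -0.284,"turn": -57}], fingers=-0.06, squeeze=80)

```text
time_s: 0.87
position: [0.3899, -0.1968, 0.3247]
orientation: [0.53, 0.468, -0.53, 0.468]
ft_force: [0.2, -1.4, 0.8]
gripper_width: 0.045
```

```bash
python3 -c "
from h import *
go((.5575,.0965,.33),89); print(r.observe()['joints'].round(2))"
```

```text
t 0.87 pos [ 0.3899 -0.1968  0.3247] yaw -7.17 w 0.045 F [ 0.15 -1.42  0.83] shift mm [  -5.3  129.7 -311.9] turn -96.17
[-0.65  0.1  -0.01  1.46  0.    1.04]
```

>>> play_rows(rows=[{"tx": 0,"ty": 0.122,"tz": -0.294,"turn": -57},{"tx": 0,"ty": 0.122,"tz": -0.294,"turn": -57},{"tx": 0,"ty": 0.122,"tz": -0.294,"turn": -57},{"tx": 0,"ty": 0.122,"tz": -0.294,"turn": -57},{"tx": 0,"ty": 0.122,"tz": -0.294,"turn": -57},{"tx": 0,"ty": 0.122,"tz": -0.294,"turn": -57},{"tx": 0,"ty": 0.122,"tz": -0.294,"turn": -57},{"tx": 0,"ty": 0.122,"tz": -0.294,"turn": -57}])

```text
time_s: 1.53
position: [0.5499, 0.0801, 0.3235]
orientation: [0.242, 0.665, -0.242, 0.664]
ft_force: [0.6, -0.6, -0.5]
gripper_width: 0.0449
```

>>> play_rows(rows=[{"turn": -39},{"turn": -39},{"turn": -39},{"turn": -39},{"turn": -39},{"turn": -39},{"turn": -39},{"turn": -39}])

```text
invalid input at $.rows[0]: expected keys tx, ty, tz, turn
```

```bash
python3 -c "
from h import *
go((.5575,.0965,.22),89); print(r.observe()['joints'].round(2))
a=cv2.resize(r.get_image('scene')['frame'][120:270,185:285],None,fx=4,fy=4,interpolation=cv2.INTER_CUBIC)
b=cv2.resize(r.get_image('top')['frame'][170:245,225:300],None,fx=5.3,fy=5.3,interpolation=cv2.INTER_CUBIC)
im=np.zeros((600,800,3),np.uint8); im[:600,:400]=a; im[:b.shape[0],402:402+b.shape[1]]=b
cv2.imwrite('pics/d.png',im)
for P in [(.5575,.0965,.235),(.5575,.0965,.312)]: print(proj('scene',P),proj('top',P))
"
```

```text
t 1.53 pos [0.5499 0.0801 0.3235] yaw 49.95 w 0.0449 F [ 0.59 -0.65 -0.54] shift mm [103.6  17.4  -4.7] turn -39.05
[-0.    0.31  0.27  1.53  0.    0.7 ]
[245.09385528 211.22524163] [247.67897285 212.35762908]
[243.41526431 180.21102994] [244.69775419 210.73105788]
```

View pics/d.png

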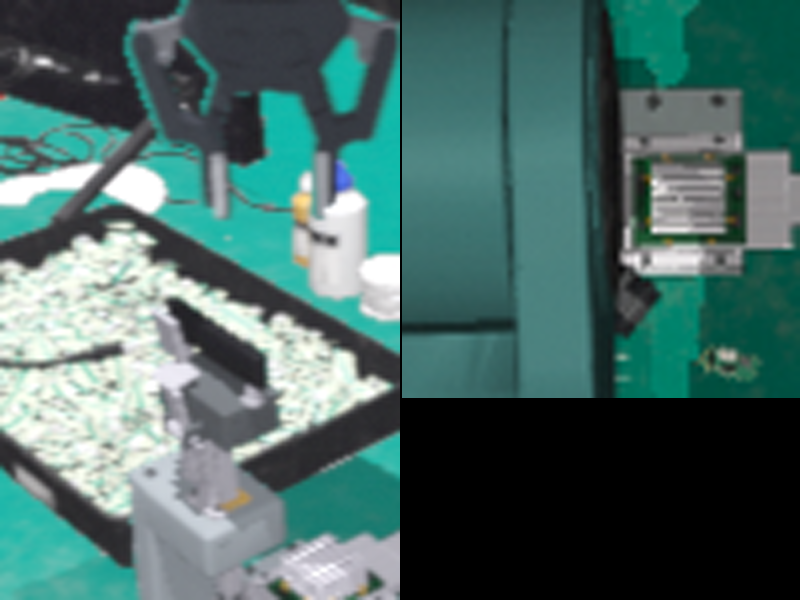

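Only the scene view shows the tool now: fingertips at about (240,174) and (267,171), with the bar's near end below at (252,215). The arm hides the bar in the top view. I'll finish the turn.

>>> play_rows(rows=[{"tx": 0,"ty": 0,"tz": 0,"turn": -39},{"tx": 0,"ty": 0,"tz": 0,"turn": -39},{"tx": 0,"ty": 0,"tz": 0,"turn": -39},{"tx": 0,"ty": 0,"tz": 0,"turn": -39},{"tx": 0,"ty": 0,"tz": 0,"turn": -39},{"tx": 0,"ty": 0,"tz": 0,"turn": -39},{"tx": 0,"ty": 0,"tz": 0,"turn": -39},{"tx": 0,"ty": 0,"tz": 0,"turn": -39}])

```text
time_s: 2.3
position: [0.5487, 0.0763, 0.3241]
orientation: [0.011, 0.707, -0.011, 0.707]
ft_force: [-0.2, -0.5, 0.7]
gripper_width: 0.0455
```

```bash
python3 -c "
from h import *
go((.5575,.0965,.26),89)"
```

```text
t 2.3 pos [0.5487 0.0763 0.3241] yaw 88.28 w 0.0455 F [-0.23 -0.52  0.68] shift mm [64.1 20.4  8.2] turn -0.72
```

>>> play_rows(rows=[{"tx": 0,"ty": 0.0204,"tz": 0.0085,"turn": -0.7},{"tx": 0.03,"ty": 0.0204,"tz": 0.0085,"turn": -0.7},{"tx": 0.055,"ty": 0.0204,"tz": 0.0085,"turn": -0.7},{"tx": 0.064,"ty": 0.0204,"tz": 0.0085,"turn": -0.7},{"tx": 0.064,"ty": 0.0204,"tz": 0.0085,"turn": -0.7}])

```text
time_s: 2.72
position: [0.5568, 0.0968, 0.2584]
orientation: [0.006, 0.708, -0.006, 0.706]
ft_force: [-1.4, 0.5, -0.0]
gripper_width: 0.0453
```

```bash
python3 -c "
from h import *
go((.5575,.0965,.22),89)
a=cv2.resize(r.get_image('scene')['frame'][150:260,205:305],None,fx=6,fy=5.45,interpolation=cv2.INTER_CUBIC)
cv2.imwrite('pics/e.png',cv2.resize(r.get_image('scene')['frame'][155:255,205:305],None,fx=6,fy=6,interpolation=cv2.INTER_CUBIC))
"
```

```text
t 2.72 pos [0.5568 0.0968 0.2584] yaw 89.07 w 0.0453 F [-1.37  0.49 -0.02] shift mm [38.4 -0.3  0.8] turn 0.07
```

View pics/e.png

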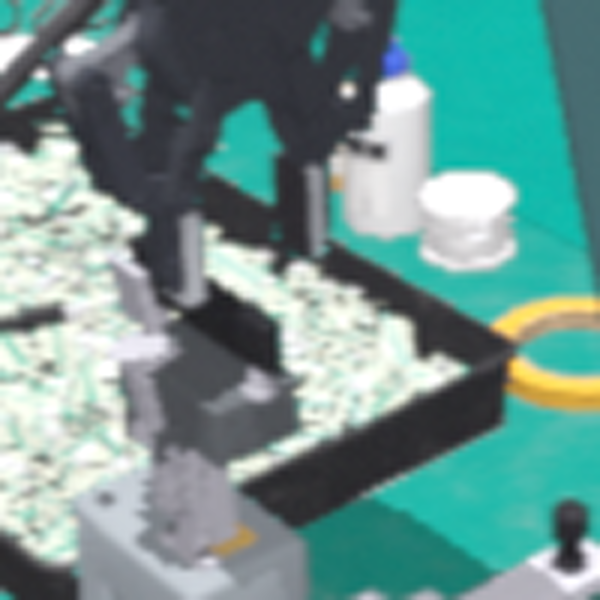

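The fingers straddle the bar: tips at about (236,206) and (256,197), with the bar's near end between them and the release plate clear beyond at (227,203). I descend and close.

>>> play_rows(rows=[{"tx": 0.012,"ty": 0,"tz": 0.001,"turn": 0},{"tx": 0.025,"ty": 0,"tz": 0.001,"turn": 0},{"tx": 0.036,"ty": 0,"tz": 0.001,"turn": 0},{"tx": 0.036,"ty": 0,"tz": 0.001,"turn": 0}])

```text
time_s: 3.15
position: [0.5589, 0.0968, 0.2239]
orientation: [0.005, 0.707, -0.005, 0.707]
ft_force: [-0.2, 0.4, 0.4]
gripper_width: 0.0453
```

>>> play_rows(rows=[{"tx": 0,"ty": 0,"tz": 0,"turn": 0},{"tx": 0,"ty": 0,"tz": 0,"turn": 0},{"tx": 0,"ty": 0,"tz": 0,"turn": 0},{"tx": 0,"ty": 0,"tz": 0,"turn": 0}], fingers=1, squeeze=80)

```text
time_s: 3.48
position: [0.5596, 0.0982, 0.2256]
orientation: [0.006, 0.706, -0.004, 0.708]
ft_force: [-1.2, 10.6, 8.2]
gripper_width: 0.0087
```

```bash
python3 -c "
from h import *
go((.5575,.0965,.221),89)"
```

```text
t 3.48 pos [0.5596 0.0982 0.2256] yaw 89.22 w 0.0087 F [-1.19 10.6   8.17] shift mm [ 4.6 -1.8 -2.1] turn 0.22
```

>>> play_rows(rows=[{"tx": -0.002,"ty": 0.0015,"tz": 0,"turn": 0},{"tx": -0.003,"ty": 0.0015,"tz": 0,"turn": 0},{"tx": -0.003,"ty": 0.0015,"tz": 0,"turn": 0}])

```text
time_s: 3.73
position: [0.5595, 0.0983, 0.2275]
orientation: [0.005, 0.707, -0.005, 0.707]
ft_force: [4.3, -0.8, -4.7]
gripper_width: 0.0082
```

>>> play_rows(rows=[{"tx": -0.002,"ty": 0,"tz": 0,"turn": 0},{"tx": -0.004,"ty": 0,"tz": 0,"turn": 0},{"tx": -0.004,"ty": 0,"tz": 0,"turn": 0},{"tx": -0.004,"ty": 0,"tz": 0,"turn": 0}])

```text
time_s: 4.07
position: [0.5595, 0.0983, 0.2313]
orientation: [0.005, 0.707, -0.005, 0.707]
ft_force: [5.3, -1.0, -5.3]
gripper_width: 0.0087
```

>>> play_rows(rows=[{"tx": -0.002,"ty": 0,"tz": 0,"turn": 0},{"tx": -0.004,"ty": 0,"tz": 0,"turn": 0},{"tx": -0.004,"ty": 0,"tz": 0,"turn": 0},{"tx": -0.004,"ty": 0,"tz": 0,"turn": 0}])

```text
time_s: 4.4
position: [0.5595, 0.0983, 0.2353]
orientation: [0.005, 0.707, -0.005, 0.707]
ft_force: [5.3, -1.9, -5.2]
gripper_width: 0.0083
```

```bash
python3 -c "
from h import *
go((.5575,.0965,.221),89)"
```

```text
t 4.4 pos [0.5595 0.0983 0.2353] yaw 89.17 w 0.0083 F [ 5.33 -1.89 -5.19] shift mm [14.3 -1.8 -2. ] turn 0.17
```

>>> play_rows(rows=[{"tx": -0.002,"ty": 0,"tz": 0,"turn": 0},{"tx": -0.004,"ty": 0,"tz": 0,"turn": 0},{"tx": -0.006,"ty": 0,"tz": 0,"turn": 0},{"tx": -0.008,"ty": 0,"tz": 0,"turn": 0},{"tx": -0.01,"ty": 0,"tz": 0,"turn": 0},{"tx": -0.012,"ty": 0,"tz": 0,"turn": 0},{"tx": -0.012,"ty": 0,"tz": 0,"turn": 0}])

```text
time_s: 4.98
position: [0.5595, 0.0983, 0.2471]
orientation: [0.005, 0.707, -0.005, 0.707]
ft_force: [4.2, -0.3, -2.8]
gripper_width: 0.0085
```

>>> play_rows(rows=[{"tx": -0.002,"ty": 0,"tz": 0,"turn": 0},{"tx": -0.004,"ty": 0,"tz": 0,"turn": 0},{"tx": -0.006,"ty": 0,"tz": 0,"turn": 0},{"tx": -0.006,"ty": 0,"tz": 0,"turn": 0},{"tx": -0.006,"ty": 0,"tz": 0,"turn": 0}])

```text
time_s: 5.4
position: [0.5595, 0.0983, 0.253]
orientation: [0.005, 0.707, -0.005, 0.707]
ft_force: [7.5, -2.0, -11.0]
gripper_width: 0.0086
```

>>> play_rows(rows=[{"tx": -0.001,"ty": 0,"tz": 0,"turn": 0},{"tx": -0.003,"ty": 0,"tz": 0,"turn": 0},{"tx": -0.003,"ty": 0,"tz": 0,"turn": 0},{"tx": -0.003,"ty": 0,"tz": 0,"turn": 0}])

```text
time_s: 5.73
position: [0.5595, 0.0983, 0.2558]
orientation: [0.005, 0.707, -0.005, 0.707]
ft_force: [8.8, -1.8, -12.2]
gripper_width: 0.0085
```

```bash
python3 -c "
from h import *
go((.5575,.0965,.221),89)
cv2.imwrite('pics/f.png',cv2.resize(r.get_image('scene')['frame'][150:290,195:305],None,fx=5,fy=4.28,interpolation=cv2.INTER_CUBIC))
"
```

```text
t 5.73 pos [0.5595 0.0983 0.2558] yaw 89.18 w 0.0085 F [  8.83  -1.82 -12.2 ] shift mm [34.8 -1.8 -2. ] turn 0.18
```

View pics/f.png

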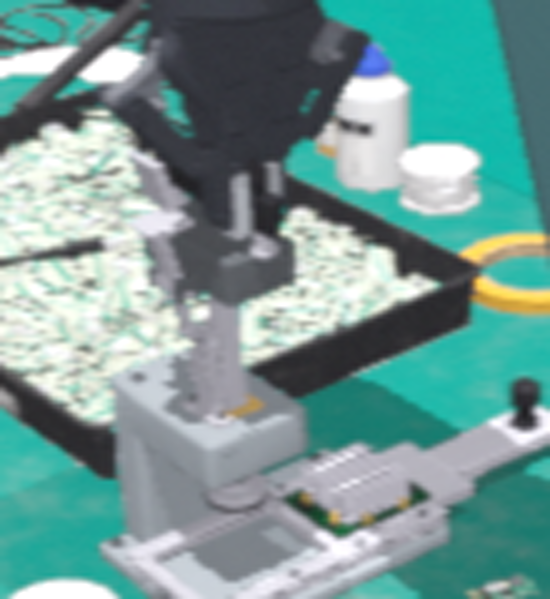

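The weight is up: its block is now at about (245,212), the foot is well above the slide, and the pads grip the bar's near end. I lower until the pawl takes the load, then let go.

>>> play_rows(rows=[{"tx": 0.001,"ty": 0,"tz": 0,"turn": 0},{"tx": 0.0015,"ty": 0,"tz": 0,"turn": 0},{"tx": 0.0015,"ty": 0,"tz": 0,"turn": 0}])

```text
time_s: 6.03
position: [0.5595, 0.0983, 0.2551]
orientation: [0.005, 0.707, -0.005, 0.708]
ft_force: [5.9, -2.4, -2.1]
gripper_width: 0.0085
```

>>> play_rows(rows=[{"tx": 0.001,"ty": 0,"tz": 0,"turn": 0},{"tx": 0.001,"ty": 0,"tz": 0,"turn": 0}])

```text
time_s: 6.2
position: [0.5595, 0.0983, 0.2548]
orientation: [0.005, 0.706, -0.005, 0.708]
ft_force: [3.4, -2.2, 7.2]
gripper_width: 0.0083
```

>>> play_rows(rows=[{"tx": -0.0015,"ty": 0,"tz": 0,"turn": 0},{"tx": -0.0015,"ty": 0,"tz": 0,"turn": 0},{"tx": -0.0015,"ty": 0,"tz": 0,"turn": 0},{"tx": -0.0015,"ty": 0,"tz": 0,"turn": 0}], fingers=-0.06)

```text
time_s: 6.53
position: [0.5587, 0.0985, 0.255]
orientation: [0.005, 0.707, -0.005, 0.707]
ft_force: [-0.2, 0.2, -0.4]
gripper_width: 0.0453
```

>>> play_rows(rows=[{"tx": -0.02,"ty": 0,"tz": 0,"turn": 0},{"tx": -0.05,"ty": 0,"tz": 0,"turn": 0},{"tx": -0.07,"ty": 0,"tz": 0,"turn": 0},{"tx": -0.07,"ty": 0,"tz": 0,"turn": 0},{"tx": -0.07,"ty": 0,"tz": 0,"turn": 0}])

```text
time_s: 6.95
position: [0.5593, 0.0985, 0.3257]
orientation: [0.005, 0.707, -0.005, 0.708]
ft_force: [0.4, -0.3, -0.7]
gripper_width: 0.0452
```

```bash
python3 -c "
from h import *
go((.579,-.15,.33),89)
go((.579,-.15,.045),89)
cv2.imwrite('pics/g.png',cv2.resize(r.get_image('scene')['frame'][150:290,195:305],None,fx=5,fy=4.28,interpolation=cv2.INTER_CUBIC))
"
```

```text
t 6.95 pos [0.5593 0.0985 0.3257] yaw 89.19 w 0.0452 F [ 0.39 -0.34 -0.73] shift mm [  -4.3 -248.2   23.2] turn 0.19
t 6.95 pos [0.5593 0.0985 0.3257] yaw 89.19 w 0.0452 F [ 0.39 -0.34 -0.73] shift mm [ 280.7 -248.3   22.8] turn 0.19
```

View pics/g.png

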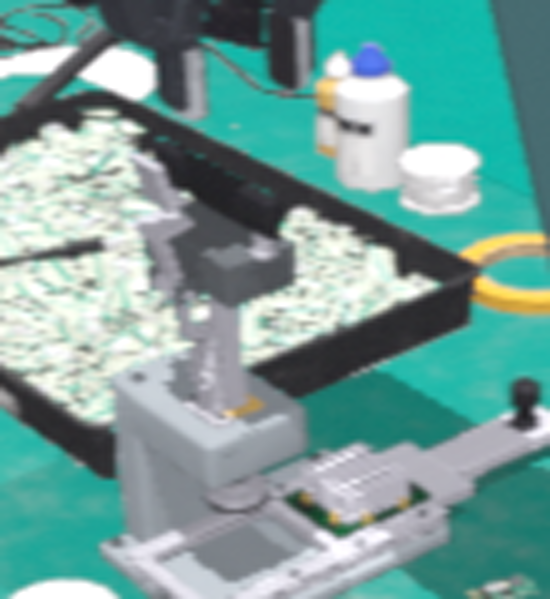

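The pawl holds the weight up with the hand clear. Fingers are at about (233,172) and (255,166), and the weight block is unchanged at (245,212). Next I close the fingers and go behind the knob on its -y side.

>>> play_rows(rows=[{"tx": 0,"ty": -0.245,"tz": 0.024,"turn": 0},{"tx": 0,"ty": -0.245,"tz": 0.024,"turn": 0},{"tx": 0,"ty": -0.245,"tz": 0.024,"turn": 0},{"tx": 0,"ty": -0.245,"tz": 0.024,"turn": 0},{"tx": 0,"ty": -0.245,"tz": 0.024,"turn": 0},{"tx": 0,"ty": -0.245,"tz": 0.024,"turn": 0},{"tx": 0,"ty": -0.245,"tz": 0.024,"turn": 0},{"tx": 0,"ty": -0.245,"tz": 0.024,"turn": 0}], fingers=1, squeeze=40)

```text
time_s: 7.67
position: [0.5791, -0.1486, 0.3234]
orientation: [0.006, 0.708, -0.006, 0.706]
ft_force: [-0.6, 0.9, -0.4]
gripper_width: -0.0001
```

```bash
python3 -c "
from h import *
go((.580,-.145,.042),89)"
```

```text
t 7.67 pos [ 0.5791 -0.1486  0.3234] yaw 89.01 w -0.0001 F [-0.63  0.86 -0.42] shift mm [281.4   3.3   1.6] turn 0.01
```

>>> play_rows(rows=[{"tx": 0.04,"ty": 0,"tz": 0.001,"turn": 0},{"tx": 0.08,"ty": 0,"tz": 0.001,"turn": 0},{"tx": 0.12,"ty": 0,"tz": 0.001,"turn": 0},{"tx": 0.16,"ty": 0,"tz": 0.001,"turn": 0},{"tx": 0.2,"ty": 0,"tz": 0.001,"turn": 0},{"tx": 0.24,"ty": 0,"tz": 0.001,"turn": 0},{"tx": 0.27,"ty": 0,"tz": 0.001,"turn": 0},{"tx": 0.27,"ty": 0,"tz": 0.001,"turn": 0}])

```text
time_s: 8.33
position: [0.5768, -0.1442, 0.0494]
orientation: [0.006, 0.71, -0.003, 0.704]
ft_force: [-1.0, 0.3, -0.8]
gripper_width: -0.0002
```

```bash
python3 -c "
from h import *
go((.580,-.125,.042),89)
f=r.get_image('scene')['frame']
cv2.imwrite('pics/i.png',cv2.resize(f[170:300,215:345],None,fx=4.5,fy=4.5,interpolation=cv2.INTER_CUBIC))
"
```

```text
t 8.33 pos [ 0.5768 -0.1442  0.0494] yaw 89.26 w -0.0002 F [-1.01  0.34 -0.84] shift mm [ 7.5 19.2  3. ] turn 0.26
```

View pics/i.png

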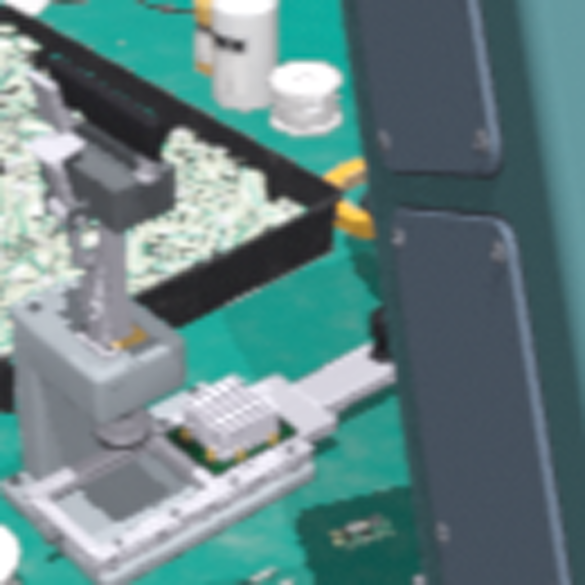

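The arm hides the tool. The knob's edge shows at (299,244), the sink sits in its pins at (267,262), and the ram is still up. I go on by force readings.

>>> play_rows(rows=[{"tx": 0.003,"ty": 0,"tz": 0.002,"turn": 0},{"tx": 0.006,"ty": 0,"tz": 0.003,"turn": 0},{"tx": 0.006,"ty": 0.004,"tz": 0.003,"turn": 0},{"tx": 0.006,"ty": 0.007,"tz": 0.003,"turn": 0},{"tx": 0.006,"ty": 0.01,"tz": 0.003,"turn": 0},{"tx": 0.006,"ty": 0.013,"tz": 0.003,"turn": 0}])

```text
time_s: 8.88
position: [0.5839, -0.1336, 0.0497]
orientation: [0.005, 0.707, -0.005, 0.707]
ft_force: [-0.2, 0.2, -1.2]
gripper_width: 0.0002
```

>>> play_rows(rows=[{"tx": 0,"ty": 0.003,"tz": 0,"turn": 0},{"tx": 0,"ty": 0.006,"tz": 0,"turn": 0},{"tx": 0,"ty": 0.009,"tz": 0,"turn": 0},{"tx": 0,"ty": 0.012,"tz": 0,"turn": 0},{"tx": 0,"ty": 0.015,"tz": 0,"turn": 0}])

```text
time_s: 9.3
position: [0.5838, -0.1186, 0.049]
orientation: [0.005, 0.707, -0.005, 0.707]
ft_force: [-1.2, -0.3, -0.7]
gripper_width: 0.0
```

```bash
python3 -c "
from h import *
go((.580,-.046,.044),89)"
```

```text
t 9.3 pos [ 0.5838 -0.1186  0.049 ] yaw 89.18 w 0.0 F [-1.16 -0.27 -0.75] shift mm [ 5.  72.6 -4.9] turn 0.18
```

>>> play_rows(rows=[{"tx": 0.003,"ty": 0,"tz": -0.003,"turn": 0},{"tx": 0.004,"ty": 0.004,"tz": -0.004,"turn": 0},{"tx": 0.004,"ty": 0.008,"tz": -0.004,"turn": 0},{"tx": 0.004,"ty": 0.012,"tz": -0.004,"turn": 0},{"tx": 0.004,"ty": 0.016,"tz": -0.004,"turn": 0},{"tx": 0.004,"ty": 0.02,"tz": -0.004,"turn": 0},{"tx": 0.004,"ty": 0.024,"tz": -0.004,"turn": 0}])

```text
time_s: 9.88
position: [0.58, -0.0944, 0.0449]
orientation: [0.005, 0.707, -0.005, 0.707]
ft_force: [-1.0, -1.7, -1.6]
gripper_width: -0.0001
```

>>> play_rows(rows=[{"tx": 0,"ty": 0.003,"tz": 0,"turn": 0},{"tx": 0,"ty": 0.006,"tz": 0,"turn": 0},{"tx": 0,"ty": 0.009,"tz": 0,"turn": 0},{"tx": 0,"ty": 0.012,"tz": 0,"turn": 0},{"tx": 0,"ty": 0.015,"tz": 0,"turn": 0},{"tx": 0,"ty": 0.018,"tz": 0,"turn": 0}])

```text
time_s: 10.38
position: [0.5804, -0.0766, 0.045]
orientation: [0.005, 0.707, -0.005, 0.707]
ft_force: [-0.9, -2.7, -0.5]
gripper_width: 0.0
```

```bash
python3 -c "
from h import *
go((.580,-.046,.044),89)"
```

```text
t 10.38 pos [ 0.5804 -0.0766  0.045 ] yaw 89.18 w 0.0 F [-0.93 -2.66 -0.55] shift mm [ 1.  30.6 -0.9] turn 0.18
```

>>> play_rows(rows=[{"tx": 0,"ty": 0.003,"tz": 0,"turn": 0},{"tx": 0,"ty": 0.006,"tz": 0,"turn": 0},{"tx": 0,"ty": 0.009,"tz": 0,"turn": 0},{"tx": 0,"ty": 0.012,"tz": 0,"turn": 0},{"tx": 0,"ty": 0.015,"tz": 0,"turn": 0},{"tx": 0,"ty": 0.018,"tz": 0,"turn": 0},{"tx": 0,"ty": 0.021,"tz": 0,"turn": 0},{"tx": 0,"ty": 0.024,"tz": 0,"turn": 0}])

```text
time_s: 11.05
position: [0.5808, -0.0526, 0.045]
orientation: [0.005, 0.707, -0.005, 0.707]
ft_force: [-1.2, -1.6, -1.4]
gripper_width: -0.0
```

>>> play_rows(rows=[{"tx": 0,"ty": 0.002,"tz": 0,"turn": 0},{"tx": 0,"ty": 0.004,"tz": 0,"turn": 0},{"tx": 0,"ty": 0.006,"tz": 0,"turn": 0}])

```text
time_s: 11.3
position: [0.5809, -0.0467, 0.045]
orientation: [0.005, 0.707, -0.005, 0.707]
ft_force: [-0.0, -2.2, -1.1]
gripper_width: -0.0002
```

>>> play_rows(rows=[{"tx": 0,"ty": 0.001,"tz": 0,"turn": 0},{"tx": 0,"ty": 0.002,"tz": 0,"turn": 0},{"tx": 0,"ty": 0.003,"tz": 0,"turn": 0}])

```text
time_s: 11.55
position: [0.581, -0.044, 0.0451]
orientation: [0.005, 0.707, -0.005, 0.707]
ft_force: [-1.2, -6.6, -0.7]
gripper_width: 0.0003
```

>>> play_rows(rows=[{"tx": 0,"ty": 0.001,"tz": 0,"turn": 0},{"tx": 0,"ty": 0.001,"tz": 0,"turn": 0},{"tx": 0,"ty": 0.001,"tz": 0,"turn": 0},{"tx": 0,"ty": 0.001,"tz": 0,"turn": 0}])

```text
time_s: 11.88
position: [0.5809, -0.0438, 0.0451]
orientation: [0.005, 0.707, -0.006, 0.707]
ft_force: [-1.7, -8.1, -0.6]
gripper_width: -0.0003
```

>>> play_rows(rows=[{"tx": 0,"ty": -0.01,"tz": 0,"turn": 0},{"tx": 0,"ty": -0.03,"tz": 0,"turn": 0},{"tx": 0,"ty": -0.04,"tz": 0,"turn": 0},{"tx": -0.03,"ty": -0.04,"tz": 0,"turn": 0},{"tx": -0.07,"ty": -0.04,"tz": 0,"turn": 0},{"tx": -0.11,"ty": -0.04,"tz": 0,"turn": 0},{"tx": -0.15,"ty": -0.04,"tz": 0,"turn": 0},{"tx": -0.19,"ty": -0.04,"tz": 0,"turn": 0}])

```text
time_s: 12.55
position: [0.58, -0.083, 0.2373]
orientation: [0.005, 0.707, -0.005, 0.707]
ft_force: [0.7, 0.2, -0.3]
gripper_width: -0.0002
```

>>> play_rows(rows=[{"tx": -0.04,"ty": 0,"tz": 0,"turn": 0},{"tx": -0.08,"ty": 0,"tz": 0,"turn": 0},{"tx": -0.12,"ty": 0,"tz": 0,"turn": 0},{"tx": -0.12,"ty": 0,"tz": 0,"turn": 0}], fingers=-0.1)

```text
time_s: 12.88
position: [0.5817, -0.0835, 0.3628]
orientation: [0.004, 0.703, -0.006, 0.711]
ft_force: [0.7, -0.5, 0.2]
gripper_width: 0.0467
```

```bash
python3 -c "
from h import *
go((.606,.106,.33),89); print(r.observe()['joints'].round(2))
np.save('i.npy',r.get_image('top')['frame'])
cv2.imwrite('pics/j.png',cv2.resize(np.hstack([r.get_image('scene')['frame'][180:310,200:330],r.get_image('top')['frame'][150:280,230:360]]),None,fx=3,fy=3,interpolation=cv2.INTER_CUBIC))"
```

```text
t 12.88 pos [ 0.5817 -0.0835  0.3628] yaw 89.16 w 0.0467 F [ 0.75 -0.52  0.21] shift mm [ 32.5 189.9  21.2] turn 0.16
[-0.28  0.38  0.48  1.66  0.   -0.27]
```

View pics/j.png

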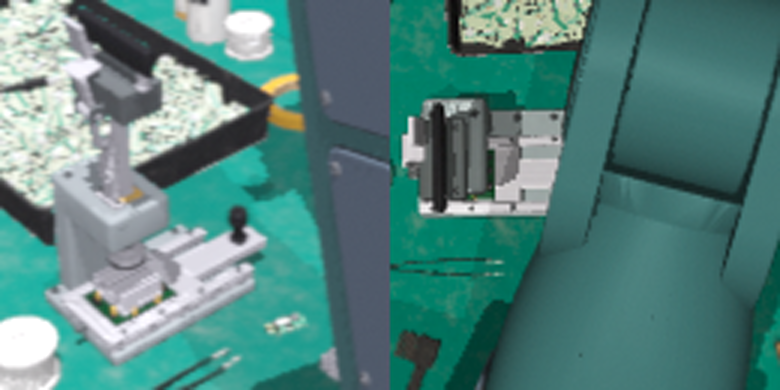

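Left half: the slide is home (knob at (279,250)), the sink stands under the raised foot at about (242,275), and the weight is still up. Before the release pinch I check the height of the weight's top from the first pictures.

```bash
python3 -c "
from h import *
np.set_printoptions(precision=4,suppress=True)
T=lambda x,y:(233+(x-423-5.5)/12,178+(y-5.5)/12)
S=lambda x,y:(215+(x-4)/9,190+(y-4)/9)
print(tri(T(532,472),S(237,305)),tri(T(702,472),S(357,262)))
a=cv2.imread('pics/scene0.png'); 
for z in(.211,.2185,.2256):
  print(z,onz('top',T(532,472),z),onz('top',T(702,472),z),(proj('scene',onz('top',T(532,472),z))-[215,190])*9+4,(proj('scene',onz('top',T(702,472),z))-[215,190])*9+4)
print((proj('scene',(.5595,.0983,.2558))-[195,150])*[5,4.28])
"
```

```text
(array([0.5477, 0.1154, 0.2153]), np.float64(0.0018839044145232905)) (array([0.547 , 0.0784, 0.2128]), np.float64(0.0024513088999289466))
0.211 [0.5473 0.1151 0.211 ] [0.5463 0.0776 0.211 ] [243.6188 320.2097] [366.3529 268.4976]
0.2185 [0.547  0.1143 0.2185] [0.5459 0.077  0.2185] [245.5134 293.9547] [368.0256 242.902 ]
0.2256 [0.5466 0.1135 0.2256] [0.5456 0.0764 0.2256] [247.321  268.8991] [369.6218 218.4738]
[242.2759 227.0641]
```

>>> play_rows(rows=[{"tx": 0.0,"ty": 0.188,"tz": 0.02,"turn": 0},{"tx": 0.0,"ty": 0.188,"tz": 0.02,"turn": 0},{"tx": 0.0,"ty": 0.188,"tz": 0.02,"turn": 0},{"tx": 0.0,"ty": 0.188,"tz": 0.02,"turn": 0},{"tx": 0.0,"ty": 0.188,"tz": 0.02,"turn": 0},{"tx": 0.02,"ty": 0.188,"tz": 0.02,"turn": 0},{"tx": 0.035,"ty": 0.188,"tz": 0.02,"turn": 0},{"tx": 0.035,"ty": 0.188,"tz": 0.02,"turn": 0}], fingers=-0.06)

```text
time_s: 13.7
position: [0.6017, 0.1053, 0.316]
orientation: [0.005, 0.709, -0.005, 0.705]
ft_force: [-0.7, -0.5, 0.6]
gripper_width: 0.0452
```

```bash
python3 -c "
from h import *
go((.605,.1045,.29),89); go((.605,.1045,.2525),89)
cv2.imwrite('pics/k.png',cv2.resize(r.get_image('scene')['frame'][150:250,190:290],None,fx=6,fy=6,interpolation=cv2.INTER_CUBIC))"
```

```text
t 13.7 pos [0.6017 0.1053 0.316 ] yaw 89.24 w 0.0452 F [-0.68 -0.51  0.58] shift mm [25.9 -0.8  3.4] turn 0.24
t 13.7 pos [0.6017 0.1053 0.316 ] yaw 89.24 w 0.0452 F [-0.68 -0.51  0.58] shift mm [63.4 -0.7  3.7] turn 0.24
```

>>> play_rows(rows=[{"tx": 0.005,"ty": -0.001,"tz": 0.001,"turn": 0},{"tx": 0.015,"ty": -0.001,"tz": 0.001,"turn": 0},{"tx": 0.023,"ty": -0.001,"tz": 0.001,"turn": 0},{"tx": 0.023,"ty": -0.001,"tz": 0.001,"turn": 0}])

```text
time_s: 14.08
position: [0.6038, 0.1034, 0.2959]
orientation: [0.005, 0.708, -0.005, 0.707]
ft_force: [-0.2, -0.5, -0.5]
gripper_width: 0.0449
```

```bash
python3 -c "
from h import *
go((.605,.1045,.2525),89)"
```

```text
t 14.08 pos [0.6038 0.1034 0.2959] yaw 89.15 w 0.0449 F [-0.23 -0.51 -0.52] shift mm [43.4  1.1  1.3] turn 0.15
```

>>> play_rows(rows=[{"tx": 0.008,"ty": 0.001,"tz": 0.001,"turn": 0},{"tx": 0.014,"ty": 0.001,"tz": 0.001,"turn": 0},{"tx": 0.02,"ty": 0.001,"tz": 0.001,"turn": 0},{"tx": 0.026,"ty": 0.001,"tz": 0.001,"turn": 0}])

```text
time_s: 14.42
position: [0.605, 0.1048, 0.2705]
orientation: [0.005, 0.707, -0.005, 0.707]
ft_force: [0.5, 0.1, 0.2]
gripper_width: 0.0453
```

>>> play_rows(rows=[{"tx": 0.005,"ty": 0,"tz": 0,"turn": 0},{"tx": 0.01,"ty": 0,"tz": 0,"turn": 0},{"tx": 0.015,"ty": 0,"tz": 0,"turn": 0},{"tx": 0.016,"ty": 0,"tz": 0,"turn": 0},{"tx": 0.016,"ty": 0,"tz": 0,"turn": 0}])

```text
time_s: 14.83
position: [0.6049, 0.1048, 0.2547]
orientation: [0.005, 0.707, -0.005, 0.707]
ft_force: [-0.1, -0.6, -0.4]
gripper_width: 0.0454
```

```bash
python3 -c "
from h import *
go((.605,.1045,.2525),89)
cv2.imwrite('pics/k.png',cv2.resize(r.get_image('scene')['frame'][145:245,185:285],None,fx=6,fy=6,interpolation=cv2.INTER_CUBIC))"
```

```text
t 14.83 pos [0.6049 0.1048 0.2547] yaw 89.18 w 0.0454 F [-0.09 -0.62 -0.4 ] shift mm [ 2.2 -0.3  0.1] turn 0.18
```

View pics/k.png

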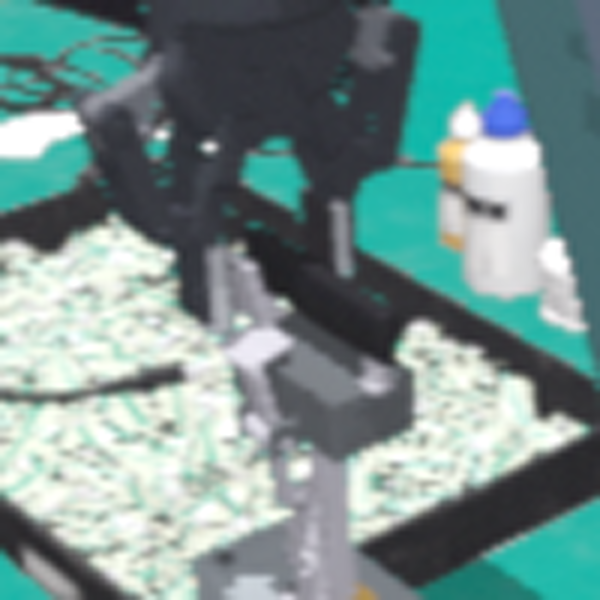

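The pinch straddles both parts: the +y finger at (221,193) is outside the plate at (227,192), and the -y finger at (241,184) is beyond the bar, with no contact. I close in steps, shifting toward the bar as the release goes in.

>>> play_rows(rows=[{"tx": 0,"ty": 0,"tz": 0,"turn": 0},{"tx": 0,"ty": 0,"tz": 0,"turn": 0},{"tx": 0,"ty": 0,"tz": 0,"turn": 0}], fingers=0.365, squeeze=40)

```text
time_s: 15.13
position: [0.6053, 0.1055, 0.2557]
orientation: [0.005, 0.707, -0.004, 0.707]
ft_force: [-0.1, 4.7, 3.6]
gripper_width: 0.0273
```

>>> play_rows(rows=[{"tx": 0,"ty": 0,"tz": 0,"turn": 0},{"tx": 0,"ty": 0,"tz": 0,"turn": 0}], fingers=0.42)

```text
time_s: 15.3
position: [0.6051, 0.1051, 0.2551]
orientation: [0.005, 0.707, -0.005, 0.707]
ft_force: [2.0, 3.5, -4.2]
gripper_width: 0.0248
```

>>> play_rows(rows=[{"tx": 0,"ty": 0.001,"tz": 0,"turn": 0},{"tx": 0,"ty": 0.001,"tz": 0,"turn": 0}])

```text
time_s: 15.47
position: [0.6051, 0.1052, 0.2547]
orientation: [0.005, 0.707, -0.006, 0.707]
ft_force: [0.8, -3.8, -4.5]
gripper_width: 0.0247
```

>>> play_rows(rows=[{"tx": 0,"ty": -0.0005,"tz": 0,"turn": 0},{"tx": 0,"ty": -0.0005,"tz": 0,"turn": 0}], fingers=0.46)

```text
time_s: 15.63
position: [0.6051, 0.1044, 0.2547]
orientation: [0.005, 0.707, -0.006, 0.707]
ft_force: [0.7, -6.0, -4.7]
gripper_width: 0.0232
```

>>> play_rows(rows=[{"tx": 0,"ty": -0.001,"tz": 0,"turn": 0},{"tx": 0,"ty": -0.001,"tz": 0,"turn": 0}], fingers=0.51)

```text
time_s: 15.8
position: [0.6051, 0.1034, 0.2547]
orientation: [0.005, 0.707, -0.006, 0.707]
ft_force: [1.2, -6.7, -5.5]
gripper_width: 0.0213
```

>>> play_rows(rows=[{"tx": 0,"ty": -0.001,"tz": 0,"turn": 0},{"tx": 0,"ty": -0.001,"tz": 0,"turn": 0}], fingers=0.56)

```text
time_s: 15.97
position: [0.6051, 0.1023, 0.2547]
orientation: [0.005, 0.707, -0.006, 0.707]
ft_force: [1.0, -8.1, -4.2]
gripper_width: 0.0191
```

>>> play_rows(rows=[{"tx": 0,"ty": -0.001,"tz": 0,"turn": 0},{"tx": 0,"ty": -0.001,"tz": 0,"turn": 0}], fingers=0.61)

```text
time_s: 16.13
position: [0.6051, 0.1012, 0.2547]
orientation: [0.005, 0.707, -0.006, 0.707]
ft_force: [0.5, -7.2, -5.4]
gripper_width: 0.0167
```

>>> play_rows(rows=[{"tx": 0,"ty": -0.001,"tz": 0,"turn": 0},{"tx": 0,"ty": -0.001,"tz": 0,"turn": 0}], fingers=0.66)

```text
time_s: 16.3
position: [0.605, 0.1002, 0.2547]
orientation: [0.005, 0.707, -0.006, 0.707]
ft_force: [1.7, -7.9, -4.1]
gripper_width: 0.0148
```

>>> play_rows(rows=[{"tx": 0,"ty": -0.0007,"tz": 0,"turn": 0},{"tx": 0,"ty": -0.0007,"tz": 0,"turn": 0},{"tx": 0,"ty": -0.0007,"tz": 0,"turn": 0}], fingers=0.8, squeeze=30)

```text
time_s: 16.55
position: [0.605, 0.1, 0.2547]
orientation: [0.005, 0.707, -0.006, 0.707]
ft_force: [1.3, -7.2, -5.6]
gripper_width: 0.0138
```

>>> play_rows(rows=[{"tx": 0.001,"ty": 0,"tz": 0,"turn": 0},{"tx": 0.002,"ty": 0,"tz": 0,"turn": 0},{"tx": 0.002,"ty": 0,"tz": 0,"turn": 0}])

```text
time_s: 16.8
position: [0.605, 0.1, 0.2527]
orientation: [0.005, 0.707, -0.006, 0.707]
ft_force: [2.1, -6.3, -5.7]
gripper_width: 0.0138
```

>>> play_rows(rows=[{"tx": 0.001,"ty": 0,"tz": 0,"turn": 0},{"tx": 0.002,"ty": 0,"tz": 0,"turn": 0},{"tx": 0.003,"ty": 0,"tz": 0,"turn": 0},{"tx": 0.004,"ty": 0,"tz": 0,"turn": 0},{"tx": 0.004,"ty": 0,"tz": 0,"turn": 0}])

```text
time_s: 17.22
position: [0.605, 0.1, 0.2487]
orientation: [0.005, 0.707, -0.006, 0.707]
ft_force: [2.1, -6.6, -4.6]
gripper_width: 0.0139
```

Lowering freely with about 5 N of weight in hand.

>>> play_rows(rows=[{"tx": 0.001,"ty": 0,"tz": 0,"turn": 0},{"tx": 0.002,"ty": 0,"tz": 0,"turn": 0},{"tx": 0.003,"ty": 0,"tz": 0,"turn": 0},{"tx": 0.004,"ty": 0,"tz": 0,"turn": 0},{"tx": 0.005,"ty": 0,"tz": 0,"turn": 0},{"tx": 0.005,"ty": 0,"tz": 0,"turn": 0}], squeeze=25)

```text
time_s: 17.72
position: [0.605, 0.1, 0.2437]
orientation: [0.005, 0.707, -0.006, 0.707]
ft_force: [2.6, -6.1, -6.6]
gripper_width: 0.0143
```

>>> play_rows(rows=[{"tx": 0.0003,"ty": 0,"tz": 0,"turn": 0},{"tx": 0.0006,"ty": 0,"tz": 0,"turn": 0},{"tx": 0.001,"ty": 0,"tz": 0,"turn": 0},{"tx": 0.001,"ty": 0,"tz": 0,"turn": 0}])

```text
time_s: 18.05
position: [0.605, 0.1, 0.2428]
orientation: [0.005, 0.707, -0.006, 0.707]
ft_force: [1.9, -4.8, -5.2]
gripper_width: 0.0138
```

>>> play_rows(rows=[{"tx": 0.0005,"ty": 0,"tz": 0,"turn": 0},{"tx": 0.001,"ty": 0,"tz": 0,"turn": 0},{"tx": 0.0015,"ty": 0,"tz": 0,"turn": 0},{"tx": 0.0015,"ty": 0,"tz": 0,"turn": 0}])

```text
time_s: 18.38
position: [0.605, 0.1, 0.2413]
orientation: [0.005, 0.707, -0.006, 0.707]
ft_force: [0.3, -5.5, -5.4]
gripper_width: 0.0137
```

>>> play_rows(rows=[{"tx": 0.0004,"ty": 0,"tz": 0,"turn": 0},{"tx": 0.0007,"ty": 0,"tz": 0,"turn": 0},{"tx": 0.0007,"ty": 0,"tz": 0,"turn": 0}])

```text
time_s: 18.63
position: [0.605, 0.1, 0.2406]
orientation: [0.005, 0.707, -0.006, 0.707]
ft_force: [2.0, -6.3, -4.7]
gripper_width: 0.0142
```

>>> play_rows(rows=[{"tx": 0.0003,"ty": 0,"tz": 0,"turn": 0},{"tx": 0.0005,"ty": 0,"tz": 0,"turn": 0},{"tx": 0.0005,"ty": 0,"tz": 0,"turn": 0}])

```text
time_s: 18.88
position: [0.605, 0.1, 0.2401]
orientation: [0.005, 0.707, -0.006, 0.707]
ft_force: [2.0, -6.5, -3.9]
gripper_width: 0.014
```

>>> play_rows(rows=[{"tx": 0.0003,"ty": 0,"tz": 0,"turn": 0},{"tx": 0.0005,"ty": 0,"tz": 0,"turn": 0},{"tx": 0.0005,"ty": 0,"tz": 0,"turn": 0}])

```text
time_s: 19.13
position: [0.605, 0.1, 0.2396]
orientation: [0.005, 0.707, -0.006, 0.707]
ft_force: [0.7, -5.9, -4.6]
gripper_width: 0.014
```

>>> play_rows(rows=[{"tx": 0.0003,"ty": 0,"tz": 0,"turn": 0},{"tx": 0.0005,"ty": 0,"tz": 0,"turn": 0},{"tx": 0.0005,"ty": 0,"tz": 0,"turn": 0}])

```text
time_s: 19.38
position: [0.605, 0.1, 0.2391]
orientation: [0.005, 0.707, -0.006, 0.707]
ft_force: [1.6, -6.4, -4.7]
gripper_width: 0.0141
```

>>> play_rows(rows=[{"tx": 0.0003,"ty": 0,"tz": 0,"turn": 0},{"tx": 0.0006,"ty": 0,"tz": 0,"turn": 0},{"tx": 0.0006,"ty": 0,"tz": 0,"turn": 0}])

```text
time_s: 19.63
position: [0.605, 0.1, 0.2385]
orientation: [0.005, 0.707, -0.006, 0.707]
ft_force: [1.2, -6.2, -4.6]
gripper_width: 0.0137
```

>>> play_rows(rows=[{"tx": 0.0003,"ty": 0,"tz": 0,"turn": 0},{"tx": 0.0006,"ty": 0,"tz": 0,"turn": 0},{"tx": 0.0006,"ty": 0,"tz": 0,"turn": 0}])

```text
time_s: 19.88
position: [0.605, 0.1, 0.2381]
orientation: [0.005, 0.707, -0.006, 0.707]
ft_force: [0.9, -5.8, -2.7]
gripper_width: 0.0141
```

>>> play_rows(rows=[{"tx": 0,"ty": 0,"tz": 0,"turn": 0},{"tx": 0,"ty": 0,"tz": 0,"turn": 0}])

```text
time_s: 20.05
position: [0.605, 0.1, 0.2381]
orientation: [0.005, 0.707, -0.006, 0.707]
ft_force: [0.4, -6.7, -2.4]
gripper_width: 0.0141
```

>>> play_rows(rows=[{"tx": 0.0003,"ty": 0,"tz": 0,"turn": 0},{"tx": 0.0003,"ty": 0,"tz": 0,"turn": 0}])

```text
time_s: 20.22
position: [0.605, 0.1, 0.2381]
orientation: [0.005, 0.707, -0.006, 0.707]
ft_force: [-0.4, -6.6, -0.4]
gripper_width: 0.0137
```

The foot has met the heat sink: TCP z has stopped at 0.2381 (ram ≈12.9 mm) and the load is coming off the hand. I hold with the release squeezed.

>>> play_rows(rows=[{"tx": 0.0003,"ty": 0,"tz": 0,"turn": 0},{"tx": 0.0003,"ty": 0,"tz": 0,"turn": 0},{"tx": 0.0003,"ty": 0,"tz": 0,"turn": 0},{"tx": 0.0003,"ty": 0,"tz": 0,"turn": 0},{"tx": 0.0003,"ty": 0,"tz": 0,"turn": 0},{"tx": 0.0003,"ty": 0,"tz": 0,"turn": 0}])

```text
time_s: 20.72
position: [0.6051, 0.1, 0.238]
orientation: [0.005, 0.707, -0.006, 0.707]
ft_force: [-0.9, -6.6, 2.6]
gripper_width: 0.0141
```

>>> play_rows(rows=[{"tx": 0,"ty": 0,"tz": 0,"turn": 0},{"tx": 0,"ty": 0,"tz": 0,"turn": 0}])

```text
time_s: 20.88
position: [0.605, 0.1, 0.238]
orientation: [0.005, 0.707, -0.006, 0.707]
ft_force: [-0.9, -6.3, 3.5]
gripper_width: 0.0139
```

>>> play_rows(rows=[{"tx": 0.0003,"ty": 0,"tz": 0,"turn": 0},{"tx": 0.0003,"ty": 0,"tz": 0,"turn": 0}], fingers=0.56)

```text
time_s: 21.05
position: [0.6052, 0.1015, 0.2378]
orientation: [0.006, 0.707, -0.004, 0.707]
ft_force: [0.4, 5.6, 4.2]
gripper_width: 0.0188
```

>>> play_rows(rows=[{"tx": 0.0,"ty": 0,"tz": 0,"turn": 0},{"tx": 0.0,"ty": 0,"tz": 0,"turn": 0},{"tx": 0.0,"ty": 0,"tz": 0,"turn": 0},{"tx": 0.0,"ty": 0,"tz": 0,"turn": 0}], fingers=-0.06)

```text
time_s: 21.38
position: [0.6049, 0.1006, 0.2372]
orientation: [0.005, 0.707, -0.005, 0.707]
ft_force: [-0.3, 0.6, -0.0]
gripper_width: 0.0451
```

>>> play_rows(rows=[{"tx": -0.01,"ty": 0,"tz": 0,"turn": 0},{"tx": -0.03,"ty": 0,"tz": 0,"turn": 0},{"tx": -0.06,"ty": 0,"tz": 0,"turn": 0},{"tx": -0.1,"ty": 0,"tz": 0,"turn": 0},{"tx": -0.12,"ty": 0,"tz": 0,"turn": 0},{"tx": -0.12,"ty": 0,"tz": 0,"turn": 0}])

```text
time_s: 21.88
position: [0.6058, 0.1005, 0.3615]
orientation: [0.005, 0.705, -0.005, 0.709]
ft_force: [0.0, 1.1, -0.0]
gripper_width: 0.0454
```

>>> play_rows(rows=[{"tx": 0,"ty": -0.2,"tz": -0.1,"turn": 0},{"tx": 0,"ty": -0.2,"tz": -0.1,"turn": 0},{"tx": 0,"ty": -0.2,"tz": -0.1,"turn": 0},{"tx": 0,"ty": -0.2,"tz": -0.1,"turn": 0},{"tx": 0,"ty": -0.2,"tz": -0.1,"turn": 0},{"tx": 0,"ty": -0.2,"tz": -0.1,"turn": 0},{"tx": 0,"ty": -0.2,"tz": -0.1,"turn": 0},{"tx": 0,"ty": -0.2,"tz": -0.1,"turn": 0}])

```text
time_s: 22.55
position: [0.5017, -0.0987, 0.3571]
orientation: [0.006, 0.707, -0.006, 0.707]
ft_force: [-0.3, 1.0, -0.1]
gripper_width: 0.0454
```

Run:
```python
from h import *
go((.6,.1,.33),89)
n=cv2.cvtColor(r.get_image('scene')['frame'],cv2.COLOR_BGR2GRAY); o=cv2.cvtColor(cv2.imread('pics/scene0.png'),cv2.COLOR_BGR2GRAY)
# shift of the weight/bar: initial patch found in the new picture
import math
for nm,(y0,y1,x0,x1) in {"weight":(212,228,230,257),"bar":(193,220,226,254),"plate":(196,212,222,233)}.items():
    m=cv2.matchTemplate(n[y0-30:y1+10,x0-8:x1+8],o[y0:y1,x0:x1],cv2.TM_CCOEFF_NORMED); _,v,_,p=cv2.minMaxLoc(m); print(nm,round(v,3),"dx",p[0]-8,"dy",p[1]-30)
for d in (0,.0095,.013,.0135,.0295): print(d,(proj('scene',(.58,.097,.23+d))-proj('scene',(.58,.097,.23))).round(2))
cv2.imwrite('pics/l.png',cv2.resize(r.get_image('scene')['frame'][180:310,200:330],None,fx=4.5,fy=4.5,interpolation=cv2.INTER_CUBIC))
```

```text
t 22.55 pos [ 0.5017 -0.0987  0.3571] yaw 89.06 w 0.0454 F [-0.32  0.95 -0.11] shift mm [ 27.1 200.2  95. ] turn 0.06
weight 0.968 dx 0 dy -4
bar 0.791 dx 0 dy -3
plate 0.953 dx -1 dy -4
0 [0. 0.]
0.0095 [-0.23 -3.62]
0.013 [-0.31 -4.96]
0.0135 [-0.32 -5.15]
0.0295 [ -0.72 -11.36]
```

Run:
```python
from h import *
n=cv2.cvtColor(r.get_image('scene')['frame'],cv2.COLOR_BGR2GRAY); o=cv2.cvtColor(cv2.imread('pics/scene0.png'),cv2.COLOR_BGR2GRAY)
N,O=[cv2.resize(i,None,fx=8,fy=8,interpolation=cv2.INTER_CUBIC) for i in(n,o)]
for nm,(y0,y1,x0,x1) in {"weight":(214,227,232,256),"plate":(196,212,222,233),"sidebase":(270,295,225,260)}.items():
    y0,y1,x0,x1=[8*v for v in(y0,y1,x0,x1)]
    m=cv2.matchTemplate(N[y0-120:y1+40,x0-32:x1+32],O[y0:y1,x0:x1],cv2.TM_CCOEFF_NORMED); _,v,_,p=cv2.minMaxLoc(m); print(nm,round(v,3),"dx",(p[0]-32)/8,"dy",(p[1]-120)/8)
for P in[(.56,.097,.21),(.604,.118,.237)]:
  P=np.array(P); print([(proj('scene',P+[0,0,d])-proj('scene',P)).round(2)[1] for d in(.0095,.0105,.0125,.0135)])
```

```text
weight 0.975 dx -0.375 dy -4.125
plate 0.971 dx -0.5 dy -4.0
sidebase 0.57 dx -0.5 dy 0.75
[np.float64(-3.57), np.float64(-3.95), np.float64(-4.7), np.float64(-5.08)]
[np.float64(-3.63), np.float64(-4.02), np.float64(-4.79), np.float64(-5.18)]
```

```bash
python3 -c "
from h import *
s=r.observe(); print(s['ft_force'],abs(s['qd']).max()); print(r.finish_job())"
```

```text
[ 0.03429544  0.22277136 -0.04927894] 0.007447549037126182
the job is handed in; nothing more can be done
None
```

The job is handed in at about 23 s of the 72 s limit, and every step went through; no verdict was reported.

- **Lift:** I lifted the weight by the bare end of the bar. The pawl held it at about 29.5 mm after I let go, and a picture with the hand clear showed it still up.
- **Slide:** I pushed the knob until the stop pushed back with about 8 N. The picture showed the slide home and the heat sink under the raised foot.
- **Lowering:** I squeezed the release and bar together, holding the bar before the release was half-way. I then lowered in steps of about 0.5 mm. The foot met the heat sink at a ram height of about 12.5–13 mm. I held it there with roughly 4.5 to 8 N on the heat sink and the release flat, then opened the fingers and withdrew.

**Last checks:**
- The tool force was about 0 N and the arm was still.
- The final image match put the weight 10.7 mm above its starting height. The ram therefore stands at about 12–13 mm if it started on the 1.5 mm tooth, which I did not measure.
- That agrees with the height felt through the tool to within about 0.7 mm.
- The picture limit stopped me viewing the final state. That the foot rests on the heat sink with the release sprung back is therefore inferred from forces and image matching, not seen.

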